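Ready the mixing scale: seat the pan, stand the cup on it, tare

ROBOT

A 6-joint arm with a two-finger parallel gripper is mounted at the origin on a cart in front of the work surface, level with it; the furniture and walls round the work are solid. World frame = base frame: x ahead of the robot, y to its left, z up, the work surface at z = 0. Lengths are in mm, angles in rad, forces in N, time in s.
With the tool pointing down it reaches from about 350 to 975 mm from the base axis. Payload 7.1 kg.
Tool frame: the origin (TCP) lies at the very end of the fingers, on their centre line; the grasp point (between the pads) lies 19 mm behind it (ctrl.pinch_z is the distance from the TCP to the grasp point, in mm); z points along the fingers, y is the direction in which the jaws open and shut (so a half turn about z gives the same grasp; the last joint's range is limited). The gripper opens to 88 mm and grips with 3 to 60 N. Pads are 20 mm wide; open, the fingers measure 115 mm over their backs; the gripper's body (75 mm by 178 mm) begins 61 mm behind the grasp point.
Start: joints at [-1.258, 0.423, 1.63, -0, 1.089, -0.019], TCP at [203.608, -590.888, 222.675] pointing down, gripper open.
Joint ranges: [-3, 3], [-0.9, 2.11], [0.09, 2.58], [-1.31, 4.45], [0.11, 2.69], [-2.54, 2.54]. Speed limits (rad/s): [2.39, 2.39, 3.01, 3.14, 3.14, 3.14].

INTERFACE

Orientations are given as a rotation vector (axis times angle).
In Python, from workcell import ctrl gives the robot as it stands.
- The arm moves only by the shell command python3 -m inch 'ROWS' [OPENING]. ROWS is JSON, a list of rows, each an object with "xyz": the shift along the tool's x, y, z in cm, a list of three; "spin": the turn about the tool's z in degrees. A call has 1 to 20 rows; each row is the pose to reach, as a shift and turn from the pose measured when the call began, along the tool's axes at that moment; what a row does not reach only later rows make up. A row lasts 1/10 s, in which the tool goes at most 50 mm and 8.59 degrees, less where a joint would pass 70% of its speed; a pose out of reach is approached as far as the arm can. A call with a gripper value outside its range is refused whole. OPENING is the closure, from 0 (fully open) to 1 (shut), set as the call begins (- or left out, the last holds). The fingers move at their own pace and stop on an object; the grip force is fixed at half the most. Time passes only in rows, so rows that repeat a pose let the fingers close. It gives the time, the measured TCP pose, the force and the opening at its end, in the units of the state.
- ctrl.get_obs(): the state, without advancing time (a new reading comes with each control period).
- ctrl.get_image(name): name is "scene" or "side" or "wrist"; returns the picture (400x640x3 uint8, red, green, blue); there is no depth.
- ctrl.camera_info(name): a dict with "camera_matrix" (3x3 intrinsics, pixels), "R" (3x3) and "t" (3): a world point X has camera coordinates R X + t; the wrist camera has in their place "hand_eye" (4x4, takes a point from camera to tool coordinates, whose origin is the TCP and whose axes are the flange's). Camera axes: x right, y down, z forward; pixel columns grow to the right and rows downward; lengths in mm; the calibration is good to about 2 mm. The wrist camera is an equidistant fisheye: a pixel r from the principal point sees the ray r / f radians off the axis. A picture is of the moment at which its call begins: read the wrist's pose just before it. camera_info takes no time and is no camera call.
- ctrl.close_job(): hands the job in, once; it reports no verdict.
The state is a dict: "t": time; "qpos": joint angles; "qvel": joint speeds; "joint_torque": joint torques, N m; "ee_pos": TCP position; "orientation": TCP orientation; "ft_force": force on the tool from outside, world axes, zero at the start; "moment": the same for the moment, N m; "width": finger opening in mm.
Only numpy, scipy, OpenCV 4.12 (cv2) and the standard library are available. Lean on these libraries where they do the work, as an engineer would, in place of code of your own. Each camera call takes 0.05 s, during which the arm holds its last target. There are 200 camera calls.

TASK

Get the bench scale ready for a paint mix: its square steel pan has been knocked off its seat, so shift it back until all four feet drop into their cups. Then stand the clear mixing cup upright in the middle of the pan, let go of it, and, with nothing but the cup on the pan, press the wide tare key fully down and hold it for a good half second, but gently: more than 25 N ruins the membrane. Do not press the small power key, do not drop the cup or tip it over, and leave the other things on the bench where they are.

Things in the scene. Friction and masses are not known exactly. Their poses are not given: they have to be found in the camera images.
- scale: Grey bench scale, fixed, 256 x 200 mm. Origin on the bench under its platform's centre; x to its back, y to its left, z up. Housing 192 x 200 mm, 42 mm high, round the origin, with a 186 x 186 mm dark steel platform on it, flat top 53 mm up. In front, x = -90 to -161 mm, the keypad slopes down to the front by 15 degrees (outward normal (-0.259, 0, 0.966)); its left half is a display.
- pan_seat (a point): Point of the scale at the platform's centre, 48 mm above the bench, level with the floors of four round cups sunk in the platform, each 19 mm wide and 5 mm deep, at x = +-46, y = +-46 mm from here; axes as the scale's. The seated pan has its origin here, its sides along these axes.
- pan: Loose square steel pan, 150 x 150 mm, 0.3 to 0.55 kg. Origin at its centre, level with its feet's undersides; x, y along its sides. Four feet 14 mm wide, 7 mm tall at x, y = +-46 mm. Inner floor 10 mm up; rim all round, 8 mm thick, top 23 mm up, mid-line 71 mm from the centre. Starts flat on the platform, up to 40 mm behind its seat and turned up to 0.15 rad; sinks 5 mm when the feet drop in.
- mix_cup: Empty clear plastic mixing cup, upright, 108 mm tall, 88 mm wide over the mouth and 68 mm at the base, 60 g, open at the top; wall near the rim about 43 mm from the axis and under 8 mm thick. Origin at the centre of its underside, z up.
- tare_top (a point): Middle of the top face of the tare key: the wide pad, 40 mm across (scale y) by 26 mm along the slope, right of all on the keypad as seen from the front (60 mm right of the middle). Stands 2.5 mm proud of the keypad. Its z axis is the outward normal of the keypad, its y axis the scale's y.
- tare_key (a joint): Travel of the tare key in m along the keypad's normal: 0 up, 0.0015 fully down at a hard stop, where the force climbs fast if it is met at speed. It starts to give at about 2 N, is fully down at about 6.6 N, and springs back.
- power_top (a point): Middle of the top face of the power key: the small pad, 20 mm across by 26 mm, 50 mm to the left of the tare key. Not to be pressed. Axes as tare_top.
- power_key (a joint): Travel of the power key in m, as for the tare key.
- tin_pint: Small round paint tin with dried runs, 91 mm wide, 98 mm tall, a bystander; origin at the centre of its underside.
- flat_brush: Flat paint brush, 214 mm long, lying on the bench, a bystander; origin at its middle, underside.
- marker_red: Marker pen, 140 mm long, lying at the front of the bench, a bystander; origin at its middle, underside.
Not all that is in view belongs to the job. Leave any turquoise look-alike of the mix_cup alone.

How it is judged (in metres and radians):
On the way, in this order (a step that is already met when the one before it is completed fails the run):
1. the pan sits with all four feet down in their cups (horizontal distance between pan and pan_seat below 0.006 m and z of pan in the frame of pan_seat below 0.0018 m and angle between pan's own z axis and vertical below 0.015 rad), for 0.2 s.
2. the mixing cup stands upright in the middle of the seated pan and has been let go (horizontal distance between mix_cup and pan below 0.028 m and z of mix_cup in the frame of pan below 0.0125 m and angle between mix_cup's own z axis and vertical below 0.05 rad and linear speed of mix_cup below 0.02 m/s and contact force between the fingers and mix_cup below 0.1 N and z of pan in the frame of pan_seat below 0.0018 m), for 0.3 s.
3. the tare key is held fully down while nothing but the cup is on the seated pan (value of joint tare_key above 0.0012 m and contact force between each of the arm, the fingers and mix_cup below 0.1 N and contact force between each of the arm, the fingers and pan below 0.1 N and horizontal distance between mix_cup and pan below 0.028 m and z of mix_cup in the frame of pan below 0.0125 m and z of pan in the frame of pan_seat below 0.0018 m), for 0.5 s.
At the end, for the whole second after the job is handed in: The pan sits level in its seat (within 6 mm, all four feet down to 1.8 mm), the mixing cup stands upright on the pan's floor within 28 mm of the pan's centre, at rest, and both keys are up again (all of step 1 and horizontal distance between mix_cup and pan below 0.028 m and z of mix_cup in the frame of pan below 0.0125 m and angle between mix_cup's own z axis and vertical below 0.05 rad and linear speed of mix_cup below 0.02 m/s and value of joint each of tare_key, power_key below 0.0004 m); the robot touches nothing.
It fails at once if the power key is pressed (value of joint power_key above 0.0008 m).
It fails at once if the tare key is pressed with more than 25 N (contact force between anything else and tare_key above 25 N).
It fails at once if the mixing cup is tipped over (angle between mix_cup's own z axis and vertical above 0.6 rad).
It fails at once if the mixing cup is dropped (linear speed of mix_cup above 0.8 m/s and contact force between the fingers and mix_cup below 0.1 N).
It fails at once if a bystander is shifted by more than 30 mm (distance of any of tin_pint, flat_brush, marker_red from where it was at the start of the episode above 0.03 m).
It also fails if it takes over 61 s, if anything falls off the work surface, if the arm or the gripper's body presses on something with over 40 N, if the wrist force passes 120 N, or if a joint passes its speed limit or range.

## Working session

There is one attempt and no reset: what is moved stays moved. The work goes in short steps, Python scripts to look and compute and a shell command to move; the robot and the scene stay as the last step left them, time stands still between calls to the robot, and variables do not carry over. Pictures are saved under pics/ and viewed, about 8 in all and at most 12, crops included, and the job is handed in when it is done.

```bash
mkdir -p pics; python3 - <<'E'
from workcell import ctrl
import cv2,numpy as np
np.set_printoptions(precision=4,suppress=True)
for n in("scene","side"):
    cv2.imwrite(f"pics/{n}0.png",ctrl.get_image(n)[:,:,::-1])
    print(n,ctrl.camera_info(n))
print(ctrl.camera_info("wrist"))
print(ctrl.get_obs())
E
```

```text
scene {'camera_matrix': array([[482.4664,   0.    , 313.5785],
       [  0.    , 482.4664, 214.9019],
       [  0.    ,   0.    ,   1.    ]]), 'R': array([[-0.9036, -0.4283, -0.0096],
       [-0.1803,  0.4004, -0.8984],
       [ 0.3887, -0.8101, -0.439 ]]), 't': array([ 476.2225,  141.9835, 1013.147 ])}
side {'camera_matrix': array([[473.7496,   0.    , 311.6283],
       [  0.    , 473.7496, 208.4745],
       [  0.    ,   0.    ,   1.    ]]), 'R': array([[-0.8914, -0.4529,  0.0152],
       [-0.2172,  0.3975, -0.8915],
       [ 0.3977, -0.798 , -0.4527]]), 't': array([ 456.7424,  166.8407, 1038.9988])}
{'camera_matrix': array([[309.7069,   0.    , 320.2948],
       [  0.    , 309.7069, 201.1243],
       [  0.    ,   0.    ,   1.    ]]), 'hand_eye': array([[   0.0012,   -0.9625,   -0.2713,   74.626 ],
       [   1.    ,    0.0014,   -0.0005,   -0.3936],
       [   0.0009,   -0.2713,    0.9625, -161.8896],
       [   0.    ,    0.    ,    0.    ,    1.    ]])}
{'t': 0.1, 'qpos': array([-1.258 ,  0.4238,  1.6306, -0.    ,  1.0886, -0.019 ]), 'qvel': array([ 0.0004, -0.0009, -0.0019, -0.0004,  0.0007, -0.001 ]), 'joint_torque': array([ -0.001 , -54.5616, -27.4323,   0.0644,   0.0188,  -0.    ]), 'ee_pos': array([ 203.4494, -590.4396,  221.9822]), 'orientation': array([-3.0971, -0.5185,  0.0003]), 'ft_force': array([-0.0144, -0.1349, -0.3892]), 'moment': array([ 0.0523, -0.0041,  0.0323]), 'width': 87.85381875798255}
```

View pics/scene0.png

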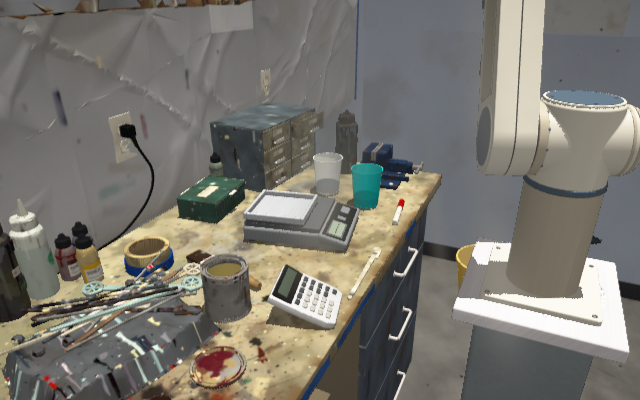

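View pics/side0.png

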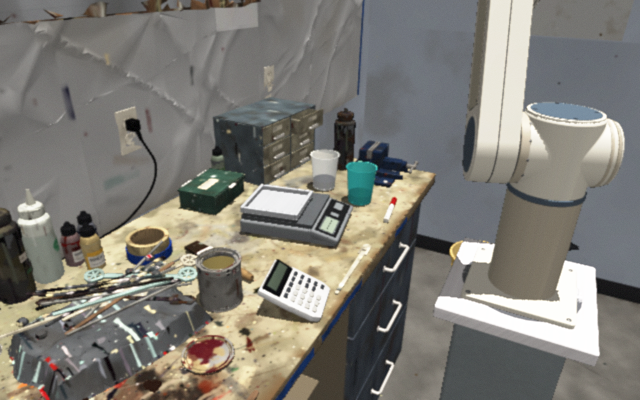

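The scene shows the scale at about (300,218) with the pan set to its back (282,205), the clear cup at (328,173), the turquoise look-alike at (367,187), and the marker at (399,210). The clear/white cup fits mix_cup. An enlarged crop should confirm it.

```bash
cat > h.py <<'E'
from workcell import ctrl
import cv2,numpy as np
from scipy.spatial.transform import Rotation as Ro
np.set_printoptions(precision=4,suppress=True)
def ray(n,uv,obs=None):
    c=ctrl.camera_info(n);K=c["camera_matrix"]
    a=np.array([(uv[0]-K[0,2])/K[0,0],(uv[1]-K[1,2])/K[1,1]])
    if n!="wrist":
        return -c["R"].T@c["t"],c["R"].T@np.r_[a,1]
    th=np.hypot(*a);d=np.r_[a/max(th,1e-9)*np.sin(th),np.cos(th)]
    H=c["hand_eye"];R=Ro.from_rotvec(obs["orientation"]).as_matrix()
    return R@H[:3,3]+obs["ee_pos"],R@H[:3,:3]@d
def at(n,uv,z,obs=None):
    o,d=ray(n,uv,obs);return o+d*(z-o[2])/d[2]
def proj(n,X,obs=None):
    c=ctrl.camera_info(n);K=c["camera_matrix"];X=np.asarray(X,float)
    if n!="wrist":
        p=c["R"]@X+c["t"];return (K@(p/p[2]))[:2]
    R=Ro.from_rotvec(obs["orientation"]).as_matrix();H=c["hand_eye"]
    p=H[:3,:3].T@(R.T@(X-obs["ee_pos"])-H[:3,3]);r=np.hypot(p[0],p[1]);th=np.arctan2(r,p[2])
    return K[:2,2]+K[0,0]*th*p[:2]/r
E
python3 - <<'E'
from h import *
im=cv2.imread("pics/scene0.png")[140:265,230:440]
cv2.imwrite("pics/crop0.png",cv2.resize(im,None,fx=3.8,fy=3.8,interpolation=cv2.INTER_CUBIC))
for nm,uv,z in[("cup mouth",(328,158),108),("cup base",(328,189),0),("turq base",(366,203),0),("pan",(284,206),70),("marker",(399,210),8),("pint",(225,310),0)]:print(nm,at("scene",uv,z))
E
```

```text
cup mouth [ 600.773  -256.1335  108.    ]
cup base [ 609.9221 -277.7914    0.    ]
turq base [ 469.2879 -228.3635    0.    ]
pan [599.7307  17.0858  70.    ]
marker [ 365.9879 -205.315     8.    ]
pint [549.5438 355.0695   0.    ]
```

View pics/crop0.png

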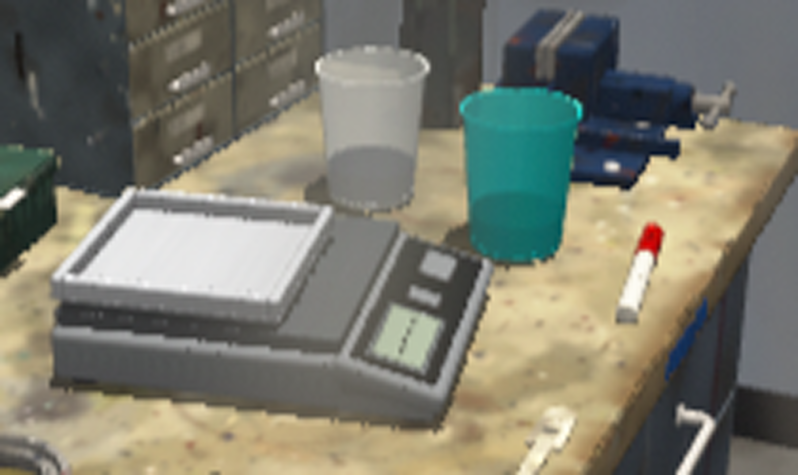

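The crop confirms it: the translucent colourless cup, mouth at crop (372,60), is mix_cup, and the turquoise one is the decoy. The tare key (438,265) and power key (425,297) are both visible. Next I move the wrist camera over the scale.

```bash
python3 -m inch '[{"xyz":[5,-4,-6],"spin":0},{"xyz":[10,-8,-9],"spin":4},{"xyz":[15,-12,-9],"spin":8},{"xyz":[19,-15,-8],"spin":12},{"xyz":[23,-19,-7],"spin":16},{"xyz":[27,-22,-6],"spin":19},{"xyz":[31,-25,-6],"spin":19},{"xyz":[35,-29,-6],"spin":19},{"xyz":[39,-32,-6],"spin":19},{"xyz":[43,-35,-6],"spin":19},{"xyz":[46.5,-38,-6],"spin":19},{"xyz":[46.5,-38,-6],"spin":19},{"xyz":[46.5,-38,-6],"spin":19},{"xyz":[46.5,-38,-6],"spin":19}]' 0
python3 - <<'E'
from h import *
o=ctrl.get_obs();im=ctrl.get_image("wrist")[:,:,::-1]
cv2.imwrite("pics/w1.png",im);np.save("w1.npy",np.r_[o["ee_pos"],o["orientation"]])
cv2.imwrite("pics/w1b.png",cv2.resize(im[:, :],(800,500),interpolation=cv2.INTER_CUBIC))
print(o["ee_pos"],o["orientation"],o["ft_force"])
E
```

```text
t: 1.5
ee_pos: [520.4, -77.2, 282.1]
orientation: [-3.14, -0.007, 0.001]
ft_force: [-0.0, -0.2, -0.2]
width: 87.6
[520.3947 -77.1975 282.1011] [-3.1398 -0.0065  0.0011] [-0.0009 -0.1806 -0.1765]
```

View pics/w1b.png

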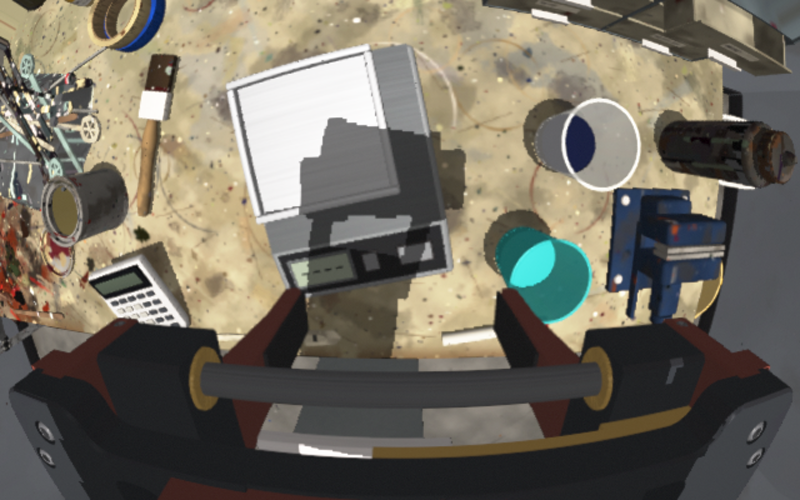

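```bash
python3 - <<'E'
from h import *
im=cv2.imread("pics/w1.png")[24:248,168:384]
im=(255*(im/255.)**.6).astype(np.uint8)
im=cv2.resize(im,None,fx=2.65,fy=2.65,interpolation=cv2.INTER_CUBIC)
cv2.imwrite("pics/w1c.png",im)
E
```

```text
(no output)
```

View pics/w1c.png

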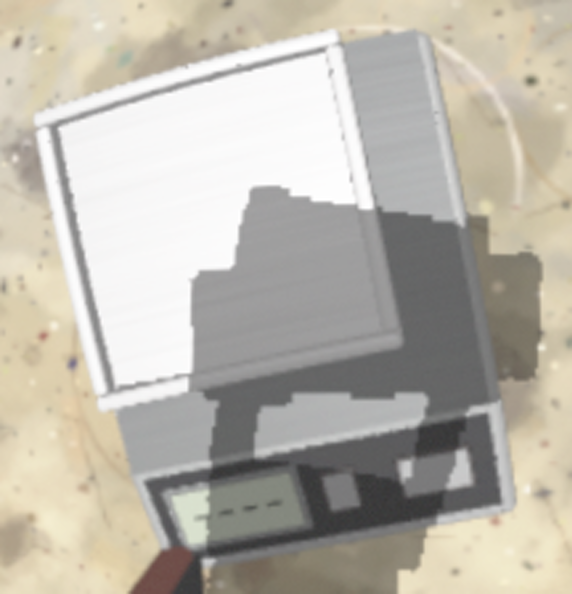

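```bash
cat >> h.py <<'E'
def w(k):
    a=np.load(k+".npy");return dict(ee_pos=a[:3],orientation=a[3:])
E
python3 - <<'E'
from h import *
o=w("w1")
f=lambda u,v,z:at("wrist",(168+(u+.5)/2.65-.5,24+(v+.5)/2.65-.5),z,o)[:2]
P=np.array([f(*p,76) for p in[(36,117),(337,33),(401,340),(103,407)]])
print("pan",P,P.mean(0),[np.linalg.norm(P[i]-P[i-1]) for i in range(4)])
for i,j in((3,0),(2,1)):print(np.degrees(np.arctan2(*(P[j]-P[i])[::-1])))
for i,j in((1,0),(2,3)):print(np.degrees(np.arctan2(*(P[j]-P[i])[::-1]))-90)
t=f(436,472,35);p=f(341,491,35);print("keys",t,p,np.linalg.norm(t-p),np.degrees(np.arctan2(*(p-t)[::-1]))-90)
a=f(418,33,53);b=f(497,403,53);print("platform R",a,b,np.linalg.norm(a-b),np.degrees(np.arctan2(*(a-b)[::-1])))
c=f(120,412,53);d=f(133,478,53);print("platform left",c,d)
e=f(133,478,42);g=f(500,403,42);print("housing front L,R",e,g,np.linalg.norm(e-g),np.degrees(np.arctan2(*(e-g)[::-1]))-90)
h=f(512,510,23);k=f(205,560,23);print("front",h,k)
for n,z,s in(("cup rim ",108,.8),):
  for u,v in((562,145),(639,145),(600,99),(600,190)):print(n,at("wrist",(u*.8,v*.8),z,o)[:2])
print(at("wrist",(567*.8,147*.8),0,o), at("wrist",(581*.8,145*.8),3,o))
E
```

```text
pan [[662.8904  98.3616]
 [691.9778 -45.3279]
 [551.6952 -74.4053]
 [521.4397  68.1745]] [607.0008  11.7008] [np.float64(144.6359401991395), np.float64(146.6040017222482), np.float64(143.26444200238183), np.float64(145.75452483463275)]
12.046812571884093
11.710286705496143
11.443847536666482
11.980448848711376
keys [478.4097 -92.5929] [467.7758 -43.1205] 50.60241522920334 12.130943499192611
platform R [697.7615 -81.4796] [ 518.6411 -121.1223] 183.4547876912761 12.479465528536043
platform left [514.1404  68.0289] [479.3383  63.7506]
housing front L,R [476.0842  67.7025] [ 516.5115 -123.8862] 195.80751254133284 11.91521342113684
front [ 453.7468 -134.8288] [422.5365  36.0453]
cup rim  [ 601.1293 -222.3719]
cup rim  [ 609.4158 -308.917 ]
cup rim  [ 648.5576 -261.4117]
cup rim  [ 561.8378 -266.008 ]
[ 601.2104 -276.0609    0.    ] [ 605.2058 -293.7775    3.    ]
```

Both cups and the scale are clear. The scale has yaw of about 12.1° and its origin near (589,-9). The pan centre is near (607,12), so it sits 22 mm behind and 16 mm left of its seat, with almost no relative turn. Key spacing measures 50.6 mm against the given 50, but the pan side measures 145 against 150, so I'll look again from closer before gripping the right rim.

```bash
python3 -m inch '[{"xyz":[4,-0.8,3],"spin":-6},{"xyz":[8,-1.6,6],"spin":-11.9},{"xyz":[10.2,-1.9,10],"spin":-11.9},{"xyz":[10.2,-1.9,10],"spin":-11.9},{"xyz":[10.2,-1.9,10],"spin":-11.9},{"xyz":[10.2,-1.9,10],"spin":-11.9}]' 0
python3 - <<'E'
from h import *
o=ctrl.get_obs();im=ctrl.get_image("wrist")[:,:,::-1]
cv2.imwrite("pics/w2.png",im);np.save("w2.npy",np.r_[o["ee_pos"],o["orientation"]])
im=im[30:360,90:530];im=(255*(im/255.)**.7).astype(np.uint8)
cv2.imwrite("pics/w2b.png",cv2.resize(im,None,fx=1.8,fy=1.8,interpolation=cv2.INTER_CUBIC))
print(o["ee_pos"],o["orientation"])
E
```

```text
t: 2.15
ee_pos: [621.0, -60.2, 183.5]
orientation: [-3.123, -0.328, -0.0]
ft_force: [-0.3, 0.4, 0.6]
width: 87.7
[620.9517 -60.247  183.5486] [-3.1234 -0.3285 -0.0002]
```

View pics/w2b.png

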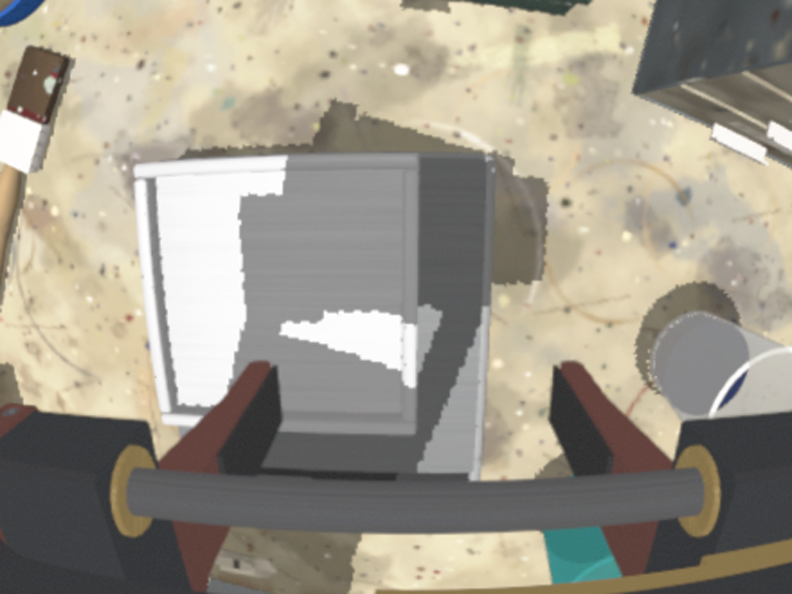

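```bash
python3 - <<'E'
from h import *
o=w("w2");a=np.radians(12.1);Rz=np.array([[np.cos(a),np.sin(a)],[-np.sin(a),np.cos(a)]])
S=np.array([588.7,-9.])
f=lambda u,v,z:Rz@(at("wrist",(90+(u+.5)/1.8-.5,30+(v+.5)/1.8-.5),z,o)[:2]-S)
for n,p in dict(panBL=(135,167,76),panBR=(418,157,76),panFR=(414,432,76),panFL=(165,422,76),platBR=(488,157,53),platFR=(471,474,53),platR=(489,305,53),platFL=(262,470,53),panRmid=(417,300,76),panLmid=(143,300,76),
 platFR2=(471,474,53)).items():print(n,f(*p))
E
```

```text
panBL [96.0448 89.7974]
panBR [ 94.5251 -57.6834]
panFR [-50.5781 -55.6473]
panFL [-49.5302  89.8556]
platBR [ 94.8911 -94.2405]
platFR [-93.18  -90.683]
platR [ 14.8854 -96.6707]
platFL [-92.9456  40.3601]
panRmid [ 23.7924 -57.222 ]
panLmid [24.1676 91.8159]
platFR2 [-93.18  -90.683]
```

Pan measures 148 x 145 and platform 188, consistent. The pan needs (-22,-17) mm in the scale frame. I descend on its right rim and grip it.

```bash
python3 -m inch '[{"xyz":[0,-0.3,4],"spin":0},{"xyz":[0,-0.3,8],"spin":0},{"xyz":[0,-0.3,10.5],"spin":0},{"xyz":[0,-0.3,11.2],"spin":0},{"xyz":[0,-0.3,11.6],"spin":0},{"xyz":[0,-0.3,11.7],"spin":0},{"xyz":[0,-0.3,11.7],"spin":0},{"xyz":[0,-0.3,11.7],"spin":0}]' 0
python3 -m inch '[{"xyz":[0,0,0],"spin":0},{"xyz":[0,0,0],"spin":0},{"xyz":[0,0,0],"spin":0},{"xyz":[0,0,0],"spin":0},{"xyz":[0,0,0],"spin":0},{"xyz":[0,0,0],"spin":0},{"xyz":[0,0,0],"spin":0},{"xyz":[0,0,0],"spin":0},{"xyz":[0,0,0],"spin":0},{"xyz":[0,0,0],"spin":0}]' 1
```

```text
t: 3.0
ee_pos: [621.7, -57.2, 68.6]
orientation: [-3.124, -0.329, -0.006]
ft_force: [-0.5, -0.1, 0.1]
width: 87.8
t: 4.0
ee_pos: [621.7, -57.2, 68.6]
orientation: [-3.124, -0.329, -0.006]
ft_force: [0.5, -0.8, -0.2]
width: 11.5
```

```bash
python3 -m inch '[{"xyz":[0,0,0],"spin":0},{"xyz":[0,0,0],"spin":0},{"xyz":[0,0,0],"spin":0},{"xyz":[0,0,0],"spin":0}]' 1
```

```text
t: 4.4
ee_pos: [621.7, -57.2, 68.6]
orientation: [-3.124, -0.329, -0.006]
ft_force: [-0.3, -0.7, -0.8]
width: 7.6
```

```bash
python3 -m inch '[{"xyz":[-0.3,0.2,0],"spin":0},{"xyz":[-0.6,0.5,0],"spin":0},{"xyz":[-0.9,0.8,0],"spin":0},{"xyz":[-1.2,1.1,0],"spin":0},{"xyz":[-1.5,1.3,0],"spin":0},{"xyz":[-1.8,1.5,0],"spin":0},{"xyz":[-2.0,1.6,0],"spin":0},{"xyz":[-2.2,1.7,0],"spin":0},{"xyz":[-2.2,1.7,0],"spin":0},{"xyz":[-2.2,1.7,0],"spin":0}]' 1
python3 -m inch '[{"xyz":[0,0,0],"spin":0},{"xyz":[0,0,0],"spin":0},{"xyz":[0,0,0],"spin":0},{"xyz":[0,0,0],"spin":0}]' 0.82
```

```text
t: 5.4
ee_pos: [603.5, -78.5, 68.4]
orientation: [-3.124, -0.329, -0.005]
ft_force: [0.0, 0.1, -3.7]
width: 7.7
t: 5.8
ee_pos: [603.7, -78.5, 68.6]
orientation: [-3.124, -0.329, -0.005]
ft_force: [-0.1, 0.1, 0.7]
width: 15.6
```

```bash
python3 -m inch '[{"xyz":[0,0,0],"spin":0},{"xyz":[0,0,0],"spin":0},{"xyz":[0,0,0],"spin":0},{"xyz":[0,0,0],"spin":0}]' 1
python3 -m inch '[{"xyz":[-0.1,0,0],"spin":0},{"xyz":[-0.2,0,0],"spin":0},{"xyz":[-0.3,0,0],"spin":0},{"xyz":[-0.3,0,0],"spin":0}]' 1
```

```text
t: 6.2
ee_pos: [603.7, -78.5, 68.6]
orientation: [-3.124, -0.329, -0.006]
ft_force: [0.8, -0.3, 0.3]
width: 7.1
t: 6.6
ee_pos: [602.8, -78.9, 68.9]
orientation: [3.124, 0.328, 0.013]
ft_force: [7.4, 2.7, -4.1]
width: 7.4
```

```bash
python3 -m inch '[{"xyz":[0.1,0,0],"spin":0},{"xyz":[0.1,0,0],"spin":0},{"xyz":[0.1,0,0],"spin":0},{"xyz":[0.1,0,0],"spin":0}]' 0.8
python3 -m inch '[{"xyz":[0,0,-2],"spin":0},{"xyz":[0,0,-6],"spin":0},{"xyz":[0,0,-11],"spin":0},{"xyz":[0,0,-11],"spin":0},{"xyz":[0,0,-11],"spin":0}]' 0
python3 - <<'E'
from h import *
o=ctrl.get_obs();im=ctrl.get_image("wrist")[:,:,::-1]
cv2.imwrite("pics/w3.png",im);np.save("w3.npy",np.r_[o["ee_pos"],o["orientation"]])
im=im[30:360,90:530];im=(255*(im/255.)**.7).astype(np.uint8)
cv2.imwrite("pics/w3b.png",cv2.resize(im,None,fx=1.8,fy=1.8,interpolation=cv2.INTER_CUBIC))
im=ctrl.get_image("scene")[:,:,::-1];cv2.imwrite("pics/s3.png",im)
print(o["ee_pos"],o["orientation"])
E
```

```text
t: 7.0
ee_pos: [603.4, -78.7, 68.9]
orientation: [3.124, 0.328, 0.012]
ft_force: [0.1, -0.0, 0.6]
width: 17.2
t: 7.5
ee_pos: [603.1, -79.0, 180.2]
orientation: [3.123, 0.328, 0.016]
ft_force: [0.4, -0.1, -0.4]
width: 53.8
[603.135  -78.9506 180.2184] [3.1234 0.3282 0.0155]
```

View pics/w3b.png

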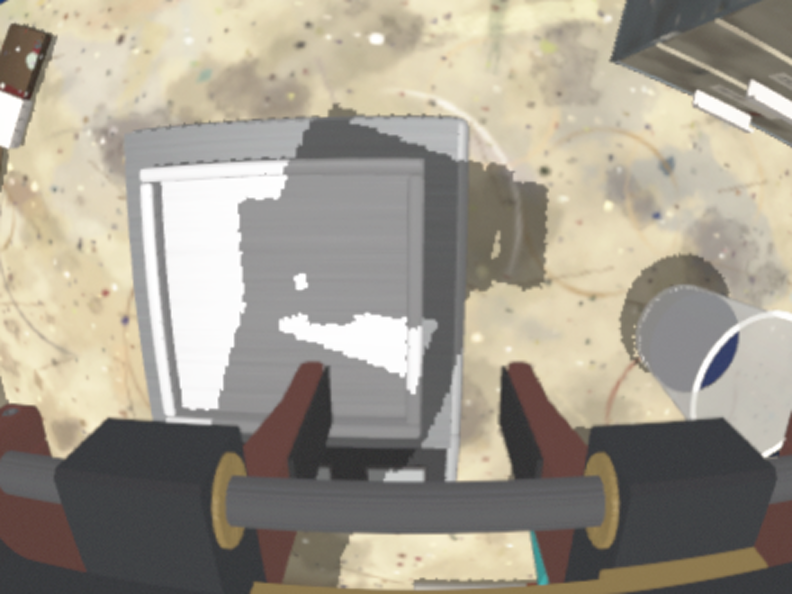

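```bash
python3 - <<'E'
from h import *
o=w("w3");a=np.radians(12.1);Rz=np.array([[np.cos(a),np.sin(a)],[-np.sin(a),np.cos(a)]])
S=np.array([588.7,-9.])
f=lambda u,v,z:Rz@(at("wrist",(90+(u+.5)/1.8-.5,30+(v+.5)/1.8-.5),z,o)[:2]-S)
for z in(71,76):
  for n,p in dict(panBL=(141,172),panBR=(424,160),panFR=(421,435),panRmid=(424,300),panLmid=(150,300)).items():print(z,n,f(*p,z))
for n,p in dict(platBL=(128,134,53),platBR=(463,119,53),platFR=(447,446,53),platRmid=(465,300,53),platLmid=(139,300,53)).items():print(n,f(*p))
E
```

```text
71 panBL [72.8294 72.4061]
71 panBR [ 72.758  -75.4678]
71 panFR [-73.3056 -74.3384]
71 panRmid [  3.0342 -75.6195]
71 panLmid [ 3.5268 73.169 ]
76 panBL [72.8224 69.7719]
76 panBR [ 72.7522 -75.3819]
76 panFR [-70.6246 -74.2733]
76 panRmid [  4.311  -75.5309]
76 panLmid [ 4.7945 70.5208]
platBL [95.1608 89.6218]
platBR [ 94.3583 -95.7722]
platFR [-90.5178 -89.9731]
platRmid [ -1.5694 -98.0116]
platLmid [-0.994  90.2285]
```

The pan now measures 149 mm with its rim taken at 71 mm (it needed 76 mm before), which fits a 5 mm drop. It also resisted 8 N. A gentle touch at two diagonal corners (TCP to 73 mm) should show no contact if it is seated.

```bash
python3 -m inch '[{"xyz":[-3,0,2],"spin":0},{"xyz":[-6.7,0,5],"spin":0},{"xyz":[-6.7,0,8],"spin":0},{"xyz":[-6.7,0,9.7],"spin":0},{"xyz":[-6.7,0,10.2],"spin":0},{"xyz":[-6.7,0,10.5],"spin":0},{"xyz":[-6.7,0,10.7],"spin":0},{"xyz":[-6.7,0,10.75],"spin":0},{"xyz":[-6.7,0,10.75],"spin":0},{"xyz":[-6.7,0,10.75],"spin":0}]' 1
python3 -m inch '[{"xyz":[2,-4,-2],"spin":0},{"xyz":[5,-8,-2],"spin":0},{"xyz":[9,-11,-2],"spin":0},{"xyz":[13,-14.2,-1],"spin":0},{"xyz":[13.5,-14.2,-0.5],"spin":0},{"xyz":[13.5,-14.2,-0.2],"spin":0},{"xyz":[13.5,-14.2,0],"spin":0},{"xyz":[13.5,-14.2,0],"spin":0},{"xyz":[13.5,-14.2,0],"spin":0}]' 1
```

```text
t: 8.6
ee_pos: [537.5, -92.2, 71.1]
orientation: [-3.124, -0.328, -0.011]
ft_force: [-0.5, 1.9, 5.3]
width: 0.8
t: 9.5
ee_pos: [639.3, 73.5, 72.2]
orientation: [-3.125, -0.326, -0.01]
ft_force: [0.4, 0.3, -0.0]
width: 0.1
```

Both corners agree: contact at 71.1 mm front-right, and free at 72.2 mm back-left. The pan is seated. Next I hover near the cup for one closer measurement.

```bash
python3 -m inch '[{"xyz":[0,0,-5],"spin":0},{"xyz":[0,0,-10],"spin":0},{"xyz":[-2,4,-13],"spin":0},{"xyz":[-4,9,-13],"spin":0},{"xyz":[-7,14,-13],"spin":0},{"xyz":[-9,18,-13],"spin":0},{"xyz":[-11,23,-13],"spin":0},{"xyz":[-13.5,27,-13],"spin":0},{"xyz":[-13.5,28.2,-13],"spin":0},{"xyz":[-13.5,28.2,-13],"spin":0},{"xyz":[-13.5,28.2,-13],"spin":0}]' 0.5
python3 - <<'E'
from h import *
o=ctrl.get_obs();im=ctrl.get_image("wrist")[:,:,::-1]
cv2.imwrite("pics/w4.png",im);np.save("w4.npy",np.r_[o["ee_pos"],o["orientation"]])
im=im[20:320,160:560]
cv2.imwrite("pics/w4b.png",cv2.resize(im,None,fx=2,fy=2,interpolation=cv2.INTER_CUBIC))
print(o["ee_pos"],o["orientation"])
E
```

```text
t: 10.6
ee_pos: [563.9, -231.0, 201.6]
orientation: [-3.125, -0.323, -0.01]
ft_force: [0.0, -0.4, 0.3]
width: 43.9
[ 563.8991 -230.9973  201.5988] [-3.1245 -0.3228 -0.0099]
```

View pics/w4b.png

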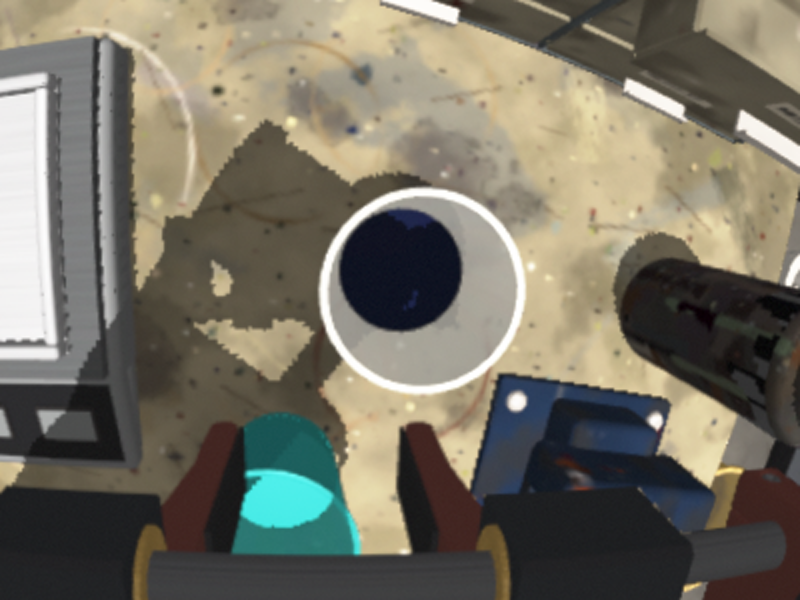

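Rim circle: columns 319–526, rows 187–394, centre (422,290). Inner floor disc centre (401,270).

```bash
python3 - <<'E'
from h import *
o=w("w4");R=Ro.from_rotvec(o["orientation"]).as_matrix()
f=lambda u,v,z:at("wrist",(160+(u+.5)/2-.5,20+(v+.5)/2-.5),z,o)
pts=[f(*p,108) for p in((319,288),(526,290),(422,187),(422,394))];print(np.array(pts))
c=np.mean(pts,0);print("rim",c,np.linalg.norm(pts[0]-pts[1]),np.linalg.norm(pts[2]-pts[3]))
print("floor",[f(401,270,z) for z in(0,4)], np.linalg.norm(f(340,270,4)-f(462,270,4)))
print("turq base?",f(290,440,0))
g=c-R[:,1]*42.5; print("pinch",g, "tool shift cm",R.T@(np.r_[g[:2],83]-o["ee_pos"])/10, R)
E
```

```text
[[ 598.2745 -222.3242  108.    ]
 [ 616.9972 -309.8225  108.    ]
 [ 648.7263 -255.0153  108.    ]
 [ 562.0249 -276.0857  108.    ]]
rim [ 606.5057 -265.8119  108.    ] 89.47902784375805 89.2249613406036
floor [array([ 603.2745, -270.4893,    0.    ]), array([ 603.632 , -269.8849,    4.    ])] 72.52780929772652
turq base? [ 483.8723 -227.0044    0.    ]
pinch [ 597.8165 -224.2097  107.9897] tool shift cm [ 3.3841  0.0261 11.8814] [[ 0.9789  0.2045  0.0062]
 [ 0.2045 -0.9789  0.001 ]
 [ 0.0063  0.0002 -1.    ]]
```

```bash
python3 -m inch '[{"xyz":[3.4,0,0],"spin":0},{"xyz":[3.4,0,1],"spin":0},{"xyz":[3.4,0,4],"spin":0},{"xyz":[3.4,0,7],"spin":0},{"xyz":[3.4,0,10],"spin":0},{"xyz":[3.4,0,11.9],"spin":0},{"xyz":[3.4,0,11.9],"spin":0},{"xyz":[3.4,0,11.9],"spin":0}]' 0.5
python3 -m inch '[{"xyz":[0,0,0],"spin":0},{"xyz":[0,0,0],"spin":0},{"xyz":[0,0,0],"spin":0},{"xyz":[0,0,0],"spin":0},{"xyz":[0,0,0],"spin":0},{"xyz":[0,0,0],"spin":0},{"xyz":[0,0,0],"spin":0},{"xyz":[0,0,0],"spin":0}]' 1
```

```text
t: 11.45
ee_pos: [598.0, -222.1, 82.7]
orientation: [-3.124, -0.327, -0.008]
ft_force: [0.6, 0.6, 0.7]
width: 44.1
t: 12.25
ee_pos: [599.0, -223.2, 83.9]
orientation: [3.123, 0.327, 0.012]
ft_force: [-0.0, -2.3, 4.9]
width: 6.3
```

```bash
python3 -m inch '[{"xyz":[0,0,-1],"spin":0},{"xyz":[0,0,-3],"spin":0},{"xyz":[0,0,-6],"spin":0},{"xyz":[0,0,-9],"spin":0},{"xyz":[0,0,-10.5],"spin":0},{"xyz":[0,0,-10.5],"spin":0},{"xyz":[0.3,-2,-10.5],"spin":0},{"xyz":[0.8,-5,-10.5],"spin":0},{"xyz":[1.3,-8,-10.5],"spin":0},{"xyz":[1.8,-11,-10.5],"spin":0},{"xyz":[2.3,-14,-10.5],"spin":0},{"xyz":[2.8,-17,-10.5],"spin":0},{"xyz":[3.1,-20,-10.5],"spin":0},{"xyz":[3.4,-23,-10.5],"spin":0},{"xyz":[3.4,-24.6,-10.5],"spin":0},{"xyz":[3.4,-25.4,-10.5],"spin":0},{"xyz":[3.4,-25.4,-10.5],"spin":0},{"xyz":[3.4,-25.4,-10.5],"spin":0}]' 1
python3 - <<'E'
from h import *
o=ctrl.get_obs();print(o["width"],o["ft_force"],o["ee_pos"])
cv2.imwrite("pics/s5.png",cv2.resize(ctrl.get_image("scene")[120:260,210:430,::-1],None,fx=3.6,fy=3.6,interpolation=cv2.INTER_CUBIC))
im=ctrl.get_image("wrist")[:,:,::-1];cv2.imwrite("pics/w5.png",im)
E
```

```text
t: 14.05
ee_pos: [578.8, 31.8, 188.3]
orientation: [3.123, 0.326, 0.011]
ft_force: [0.1, -0.6, -0.7]
width: 5.5
5.54327541384109 [ 0.0893 -0.6411 -0.6542] [578.7889  31.8362 188.3206]
```

View pics/s5.png

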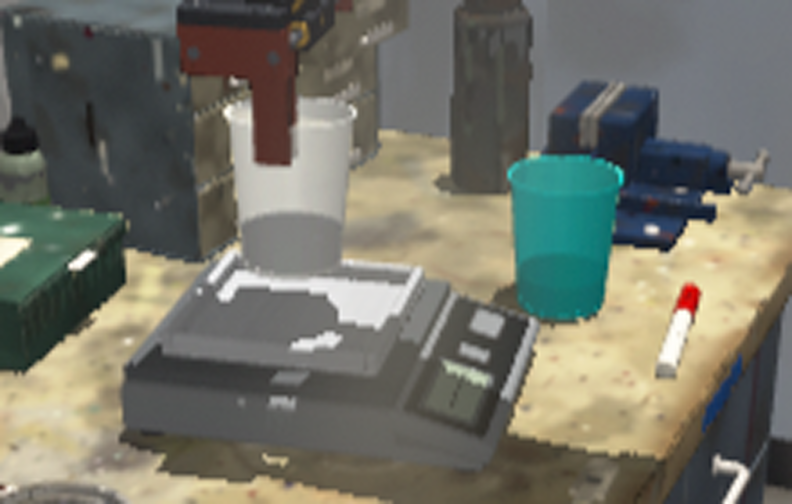

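The cup hangs upright from the fingers above the pan. Now I lower it.

```bash
python3 -m inch '[{"xyz":[0,0,1.2],"spin":0},{"xyz":[0,0,2.5],"spin":0},{"xyz":[0,0,3.5],"spin":0},{"xyz":[0,0,4],"spin":0},{"xyz":[0,0,4.3],"spin":0},{"xyz":[0,0,4.5],"spin":0},{"xyz":[0,0,4.5],"spin":0},{"xyz":[0,0,4.5],"spin":0}]' 1
```

```text
t: 14.95
ee_pos: [580.8, 33.3, 146.0]
orientation: [-3.124, -0.325, -0.018]
ft_force: [-4.7, 8.6, 20.8]
width: 5.5
```

```bash
python3 -m inch '[{"xyz":[0,0,-0.1],"spin":0},{"xyz":[-0.1,0.05,-0.2],"spin":0},{"xyz":[-0.1,0.05,-0.2],"spin":0}]' 1
```

```text
t: 15.25
ee_pos: [579.7, 32.4, 147.7]
orientation: [-3.124, -0.324, -0.017]
ft_force: [-0.2, 1.7, 2.8]
width: 6.0
```

```bash
python3 -m inch '[{"xyz":[0,0,-0.05],"spin":0},{"xyz":[0,0,-0.05],"spin":0},{"xyz":[0,0,-0.05],"spin":0},{"xyz":[0,0,-0.05],"spin":0},{"xyz":[0,0,-0.05],"spin":0}]' 0.6
python3 -m inch '[{"xyz":[0,0,-2],"spin":0},{"xyz":[0,0,-5],"spin":0},{"xyz":[0,0,-9],"spin":0},{"xyz":[-2,0,-13],"spin":0},{"xyz":[-5,0,-15],"spin":0},{"xyz":[-7,0,-15],"spin":0},{"xyz":[-7,0,-15],"spin":0}]' 0.6
python3 - <<'E'
from h import *
o=ctrl.get_obs();print(o["width"],o["ft_force"],o["ee_pos"],o["orientation"])
im=ctrl.get_image("wrist")[:,:,::-1];cv2.imwrite("pics/w6.png",im);np.save("w6.npy",np.r_[o["ee_pos"],o["orientation"]])
a=cv2.resize(im[0:320,140:460],(480,480),interpolation=cv2.INTER_CUBIC)
b=cv2.resize(ctrl.get_image("scene")[120:280,240:346,::-1],(318,480),interpolation=cv2.INTER_CUBIC)
cv2.imwrite("pics/m6.png",np.hstack([a,b]))
E
```

```text
t: 15.75
ee_pos: [579.7, 32.4, 148.1]
orientation: [-3.124, -0.324, -0.017]
ft_force: [0.6, 0.0, -0.5]
width: 34.8
t: 16.45
ee_pos: [507.8, 17.4, 298.2]
orientation: [-3.124, -0.324, -0.018]
ft_force: [0.3, 0.1, 0.7]
width: 35.3
35.254419174802905 [0.3006 0.0611 0.7408] [507.8288  17.379  298.2018] [-3.1241 -0.3239 -0.0178]
```

View pics/m6.png

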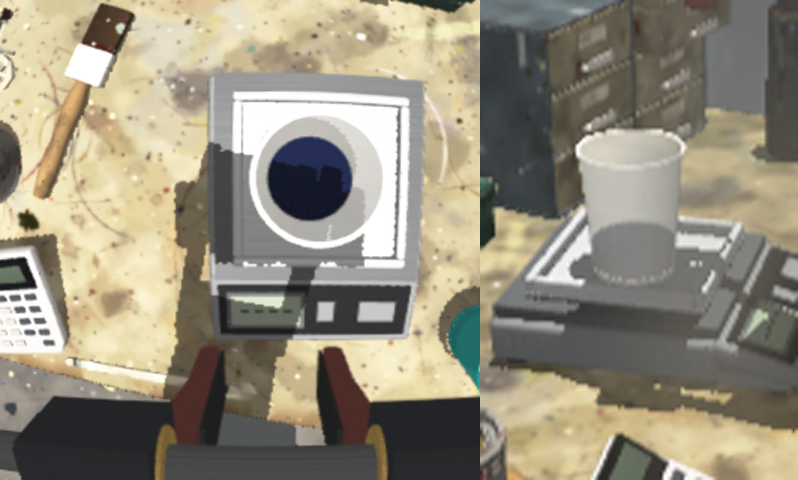

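The cup stands upright in the pan. Rim cols 249–383, rows 115–248. Keys: tare (377,311), power (326,311).

```bash
python3 - <<'E'
from h import *
o=w("w6");R=Ro.from_rotvec(o["orientation"]).as_matrix()
f=lambda u,v,z:at("wrist",(140+(u+.5)/1.5-.5,(v+.5)/1.5-.5),z,o)
c=np.mean([f(*p,166) for p in((249,181),(383,181),(316,115),(316,248))],0);print("cup rim",c,"floor",f(310,178,60))
p=np.array([f(*q,71) for q in((234,93),(408,95),(405,268),(236,264))]);print("pan",p.mean(0),[np.linalg.norm(p[i]-p[i-1]) for i in range(4)])
t=f(377,311,35);q=f(326,311,35);print("tare",t,"power",q,np.linalg.norm(t-q),np.degrees(np.arctan2(*(q-t)[1::-1]))-90)
cc=np.array([f(*x,35) for x in((358,302),(394,301),(396,321),(358,322))]);print("tare corners",cc[:,:2], cc.mean(0))
for k in(30,35,40):
  t=f(377,311,k);print(k,t[:2],R.T@(np.r_[t[:2],60]-o["ee_pos"])/10)
E
```

```text
cup rim [584.2659   4.4952 166.    ] floor [587.3419   0.4028  60.    ]
pan [589.0632  -9.5159  71.    ] [np.float64(145.47986862218463), np.float64(147.05492396451703), np.float64(151.25242221446666), np.float64(147.5915954965301)]
tare [478.8381 -93.7022  35.    ] power [468.5816 -44.5074  35.    ] 50.252697608786306 11.776757880186508
tare corners [[ 483.6962  -72.8387]
 [ 492.0998 -107.8062]
 [ 472.8864 -115.5154]
 [ 464.1912  -78.0258]] [478.2184 -93.5465  35.    ]
30 [477.6635 -95.1873] [-5.5319 10.387  23.7638]
35 [478.8381 -93.7022] [-5.3865 10.2658 23.7654]
40 [480.0128 -92.2172] [-5.2411 10.1445 23.767 ]
```

Key spacing checks at 50.25 mm. The cup sits about 12 mm from the pan's centre, inside the 28 mm limit. I move over the tare key with the fingers shut, offset 8 mm down-slope so the back edge of the fingertips lands mid-key.

```bash
python3 -m inch '[{"xyz":[-3,5,0],"spin":0},{"xyz":[-6.2,10.3,2],"spin":0},{"xyz":[-6.2,10.3,6],"spin":0},{"xyz":[-6.2,10.3,10],"spin":0},{"xyz":[-6.2,10.3,14],"spin":0},{"xyz":[-6.2,10.3,18],"spin":0},{"xyz":[-6.2,10.3,21],"spin":0},{"xyz":[-6.2,10.3,23],"spin":0},{"xyz":[-6.2,10.3,24],"spin":0},{"xyz":[-6.2,10.3,24],"spin":0},{"xyz":[-6.2,10.3,24],"spin":0}]' 1
```

```text
t: 17.65
ee_pos: [473.7, -95.4, 57.1]
orientation: [-3.124, -0.324, -0.019]
ft_force: [0.4, 0.1, -0.0]
width: 0.5
```

```bash
python3 -m inch '[{"xyz":[-0.25,0,0.4],"spin":0},{"xyz":[-0.25,0,0.8],"spin":0},{"xyz":[-0.25,0,1.1],"spin":0},{"xyz":[-0.25,0,1.3],"spin":0},{"xyz":[-0.25,0,1.4],"spin":0},{"xyz":[-0.25,0,1.45],"spin":0},{"xyz":[-0.25,0,1.5],"spin":0},{"xyz":[-0.25,0,1.5],"spin":0}]' 1
python3 -m inch '[{"xyz":[0,0,0.05],"spin":0},{"xyz":[0,0,0.1],"spin":0},{"xyz":[0,0,0.15],"spin":0},{"xyz":[0,0,0.2],"spin":0},{"xyz":[0,0,0.2],"spin":0}]' 1
```

```text
t: 18.45
ee_pos: [471.5, -95.9, 42.1]
orientation: [-3.124, -0.324, -0.019]
ft_force: [0.3, -0.3, -0.9]
width: 0.5
t: 18.95
ee_pos: [471.4, -95.9, 40.0]
orientation: [-3.124, -0.324, -0.018]
ft_force: [-0.4, -0.0, 0.5]
width: 0.5
```

```bash
python3 -m inch '[{"xyz":[0,0,0.05],"spin":0},{"xyz":[0,0,0.1],"spin":0},{"xyz":[0,0,0.15],"spin":0},{"xyz":[0,0,0.15],"spin":0}]' 1
python3 -m inch '[{"xyz":[0,0,0.03],"spin":0},{"xyz":[0,0,0.06],"spin":0},{"xyz":[0,0,0.1],"spin":0},{"xyz":[0,0,0.1],"spin":0}]' 1
```

```text
t: 19.35
ee_pos: [471.5, -95.9, 38.4]
orientation: [-3.124, -0.324, -0.018]
ft_force: [0.1, 0.4, -0.0]
width: 0.3
t: 19.75
ee_pos: [471.7, -95.9, 37.6]
orientation: [-3.124, -0.324, -0.019]
ft_force: [-1.3, 0.8, 3.6]
width: 0.5
```

```bash
python3 -m inch '[{"xyz":[0,0,0.04],"spin":0},{"xyz":[0,0,0.08],"spin":0},{"xyz":[0,0,0.08],"spin":0}]' 1
python3 -m inch '[{"xyz":[0,0,0.03],"spin":0},{"xyz":[0,0,0.05],"spin":0},{"xyz":[0,0,0.05],"spin":0}]' 1
```

```text
t: 20.05
ee_pos: [471.8, -95.9, 36.9]
orientation: [-3.124, -0.324, -0.02]
ft_force: [-0.5, 1.6, 5.6]
width: 0.5
t: 20.35
ee_pos: [471.9, -95.9, 36.6]
orientation: [-3.124, -0.324, -0.02]
ft_force: [-0.3, 0.6, 5.5]
width: 0.5
```

```bash
python3 -m inch '[{"xyz":[0,0,0.04],"spin":0},{"xyz":[0,0,0.08],"spin":0},{"xyz":[0,0,0.1],"spin":0},{"xyz":[0,0,0.1],"spin":0}]' 1
```

```text
t: 20.75
ee_pos: [472.1, -95.8, 36.2]
orientation: [-3.124, -0.324, -0.02]
ft_force: [-3.0, 0.7, 13.2]
width: 0.4
```

Force rises to 13 N with little travel, so the key is at its stop. I hold it there.

```bash
python3 -m inch '[{"xyz":[0,0,0.05],"spin":0},{"xyz":[0,0,0.05],"spin":0},{"xyz":[0,0,0.05],"spin":0},{"xyz":[0,0,0.05],"spin":0},{"xyz":[0,0,0.05],"spin":0},{"xyz":[0,0,0.05],"spin":0},{"xyz":[0,0,0.05],"spin":0},{"xyz":[0,0,0.05],"spin":0},{"xyz":[0,0,0.05],"spin":0},{"xyz":[0,0,0.05],"spin":0}]' 1
```

```text
t: 21.75
ee_pos: [472.1, -95.8, 36.2]
orientation: [-3.124, -0.324, -0.021]
ft_force: [-1.4, 1.5, 11.9]
width: 0.5
```

```bash
python3 -m inch '[{"xyz":[0,0,-0.3],"spin":0},{"xyz":[0,0,-2],"spin":0},{"xyz":[0,0,-6],"spin":0},{"xyz":[0,0,-11],"spin":0},{"xyz":[0,0,-16],"spin":0},{"xyz":[0,0,-21],"spin":0},{"xyz":[-3,0,-26],"spin":0},{"xyz":[-3,0,-26],"spin":0},{"xyz":[-3,0,-26],"spin":0}]' 1
python3 - <<'E'
from h import *
o=ctrl.get_obs();print(o["width"],o["ft_force"],o["ee_pos"])
im=ctrl.get_image("wrist")[:,:,::-1]
a=cv2.resize(im[0:320,140:460],(480,480),interpolation=cv2.INTER_CUBIC)
b=cv2.resize(ctrl.get_image("scene")[120:280,240:346,::-1],(318,480),interpolation=cv2.INTER_CUBIC)
cv2.imwrite("pics/m7.png",np.hstack([a,b]))
E
```

```text
t: 22.65
ee_pos: [439.4, -102.8, 297.0]
orientation: [3.124, 0.323, 0.025]
ft_force: [-0.3, 0.1, -0.7]
width: 0.5
0.5282857730067805 [-0.2809  0.0764 -0.6931] [ 439.3726 -102.7685  296.9549]
```

View pics/m7.png

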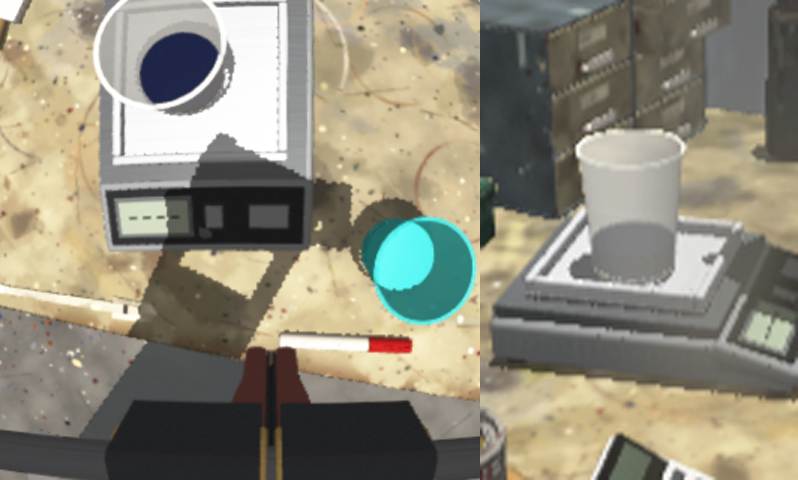

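The cup stands as before in the seated pan, the marker is untouched, and the arm is clear.

```bash
python3 -c "
from workcell import ctrl
print(ctrl.close_job())"
```

```text
the job is handed in; nothing more can be done
None
```

I carried out all three steps and handed the job in at about 22.7 s of the 61 s. No verdict was reported, so what follows rests on my own checks.

- **Pan:** I gripped it by its right rim, dragged it about 22 mm forward and 17 mm to the right, and released it. A touch met the front-right rim at 71.1 mm, and the back-left rim was clear at 72.2 mm. Both fit a 5 mm drop to the seated rim height of 71 mm. The pan also resisted a push of about 8 N.
- **Cup:** I lifted the clear cup by its wall and set it down on the pan. It pressed at about 21 N when it touched, so I backed off to under 3 N before letting go. It stands upright, roughly 10–15 mm off the pan's centre by the pictures. That is inside the 28 mm limit, but not dead centre.
- **Tare key:** I pressed it with the fingers shut and held it at 12–13 N for about a second. The force climbed sharply over the last 0.4 mm, as it would at the hard stop. The power key was not touched.

**Last checks:** the final pictures show the cup unmoved and the arm clear of everything. The marker and the turquoise cup look untouched. I did not re-measure the tin or the brush, though nothing went near them. The display still shows dashes, so it neither confirms nor contradicts the tare. Pan sides measured about 145–151 mm in the pictures against the true 150 mm, so picture-based positions are only good to about 3 mm.

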